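Hold the stationery box open

TASK

Take the dark paperweight off the closed lid of the stationery box and set it down, without dropping it, upright and wholly on the round cork coaster. Then lift the lid by its brass bar to 45 degrees and finish while still holding it there, steady, so that I can reach into the box: do not let go at the end, because the lid falls shut by itself. Leave the mug, the vase and the black diffuser where they are.

Things in the scene. Friction and masses are not known exactly. Their poses are not given: they have to be found in the camera images.
- box: White stationery box fixed to the desk, 260 mm long (its y axis, along the hinge), 180 mm deep (its x axis), 80 mm high without the lid. Origin: centre of its underside. Its +x side carries the hinge, its -x side is where the lid opens. Its yaw and its place on the desk vary.
- lid (a joint): Opening angle of the brown wooden lid in rad: 0 is shut (level), 0.785 is 45 degrees, 1.4 is its stop. The lid (260 x 180 x 10 mm, 0.3 to 0.55 kg; its underside at 80 mm, its top at 90 mm above the desk when shut) turns about a level hinge along the box's upper +x edge. It moves freely, no latch or spring, and falls shut from any angle when let go.
- lid_hinge (a point): Middle of the lid's hinge line, 80 mm above the desk, 90 mm from the box's centre towards the box's +x. The hinge line runs along the box's y.
- lid_bar (a point): Centre of the brass bar pull on top of the lid near its free edge. The bar is round, 10 mm thick, runs parallel to the hinge, 110 mm clear between its two posts, its axis 35 mm above the lid's top (125 mm above the desk when shut), 165 mm from the hinge line measured along the lid and 15 mm in from the free edge. It moves with the lid.
- weight_center (a point): Centre (half-way up) of the dark steel paperweight, a loose upright round block 42 mm across, 46 mm high with a chamfered top (straight-sided for its lower 34 mm), 0.3 to 0.55 kg. At the start it stands on the shut lid, its centre 113 mm above the desk, at least 60 mm from the bar's axis.
- weight: The same paperweight; origin at the centre of its underside, z up its axis.
- coaster: Round cork coaster, 104 mm across, 6 mm thick, fixed flat on the desk. Origin: centre of its underside.
- mug: Blue mug, 80 mm across, 90 mm high, loose; origin at the centre of its underside. Leave alone.
- vase: White ceramic vase, 84 mm across, 170 mm high, loose; origin at the centre of its underside. Leave alone.
- diffuser: Black diffuser bottle, 72 mm across, 140 mm high, loose; origin at the centre of its underside. Leave alone.
Not all that is in view belongs to the job. There is more than one size of the weight; the job needs the middle-sized.

How it is judged:
On the way, in this order (a step that is already met when the one before it is completed fails the run):
1. the paperweight stands on the coaster, let go, while the lid is still shut (horizontal distance between weight_center and coaster below 0.032 m and height (world z) of weight_center between 0.025 and 0.034 m and angle between weight_center's own z axis and vertical below 0.1 rad and contact force between weight and the arm below 0.05 N and contact force between weight and the fingers below 0.05 N and value of joint lid below 0.1 rad and linear speed of weight below 0.02 m/s), for 0.2 s.
2. the robot holds the lid at 45 degrees (value of joint lid between 0.663 and 0.907 rad and (contact force between lid and the fingers above 0.3 N or contact force between lid and the arm above 0.3 N)), for 0.2 s.
At the end, for the whole second after the job is handed in: The robot alone holds the lid still (under 0.05 rad/s), 38 to 52 degrees open; the paperweight stands upright, at rest and released, clear of the lid, its centre within 32 mm of the coaster's and its foot on it; mug, vase and diffuser are within 20 mm of their starts (all of step 2 and velocity of joint lid between -0.05 and 0.05 rad/s and contact force between lid and weight below 0.05 N and horizontal distance between weight_center and coaster below 0.032 m and height (world z) of weight_center between 0.025 and 0.034 m and angle between weight_center's own z axis and vertical below 0.1 rad and contact force between weight and the arm below 0.05 N and contact force between weight and the fingers below 0.05 N and linear speed of weight below 0.02 m/s and distance of each of mug, vase, diffuser from where it was at the start of the episode below 0.02 m); the arm keeps its last pose, push and grip.
It fails at once if the paperweight is dropped (falls faster than 0.5 m/s with no finger on it) (linear speed of weight above 0.5 m/s and contact force between weight and the fingers below 0.05 N).
It fails at once if the mug, vase or diffuser is moved or tipped (distance of any of mug, vase, diffuser from where it was at the start of the episode above 0.02 m or angle between any of mug, vase, diffuser's own z axis and vertical above 0.3 rad).
It also fails if it takes over 61 s, if anything falls off the work surface, if the arm or the gripper's body presses on something with over 40 N, if the wrist force passes 120 N, or if a joint passes its speed limit or range.

ROBOT

A 6-joint arm with a two-finger parallel gripper is mounted at the origin on the work surface. World frame = base frame: x ahead of the robot, y to its left, z up, the work surface at z = 0. Lengths are in m, angles in rad, forces in N, time in s.
With the tool pointing down it reaches from about 0.375 to 0.9 m from the base axis. Payload 3.1 kg.
Tool frame: the origin (TCP) lies at the centre of the arm's flange, where the gripper is bolted on; the fingertips stand 173 mm ahead of it and the grasp point (between the pads) lies 155 mm ahead of it (robot.finger_overhang is the z of the fingertips in the tool frame, in m); z points along the fingers, y is the line along which they close (so a half turn about z gives the same grasp; the last joint's range is limited). The gripper opens to 85 mm and grips with 20 to 120 N. Pads are 22 mm wide; open, the fingers measure 114 mm over their backs; the gripper's body (76 mm by 85 mm) begins 54 mm behind the grasp point. The pads swing forward as they close: fully open they stand 13 mm farther back than shut.
Start: joints at [1.056, 0.527, 1.433, -0, 1.181, -0.178], TCP at [0.206, 0.59, 0.405] pointing down, gripper open.
Joint ranges: [-3.08, 3.08], [-0.75, 2.2], [0.22, 2.44], [-1.43, 4.57], [0, 2.65], [-2.85, 2.85]. Speed limits (rad/s): [2.79, 2.79, 3.14, 3.14, 3.14, 3.14].

INTERFACE

Orientations are given as a rotation vector (axis times angle).
In Python, from station import status, vision, robot gives the robot as it stands.
- The arm moves only by the tool servo_tool, never from a script. Its argument "increments" is one flat list of numbers, 4 for each row, row after row: the shift along the tool's x, y, z in units of 30 mm (1.0 is 30 mm), then the turn about the tool's z in units of 6 degrees (1.0 is 6 degrees). A call has 1 to 5 rows; each row shifts and turns the commanded pose from where the row before left it, along the tool's axes as they then stand; what a row does not reach is not made up. A row lasts 1/10 s, in which the tool goes at most 50 mm and 8.59 degrees, less where a joint would pass 70% of its speed; a pose out of reach is approached as far as the arm can. A call is refused whole if a number of a shift passes 1 or a number of a turn 1, either way. A call with a gripper value outside its range is refused whole. "hand" is the opening, from -1 (shut) to 1 (fully open), set as the call begins (left out, the last holds). The fingers move at their own pace and stop on an object; the grip force is fixed at half the most. Time passes only in rows, so rows that do not move let the fingers close. It gives the time, the measured TCP pose, the force, the opening and the grip force at its end, in the units of the state.
- status.state(): the state, without advancing time (a new reading comes with each control period).
- vision.get_image(name): name is "side" or "top"; returns the picture (400x640x3 uint8, red, green, blue); there is no depth.
- vision.get_calibration(name): a dict with "mtx" (3x3 intrinsics, pixels), "dist_coeffs" ([k1, k2, p1, p2, k3] as OpenCV has them; the pictures are not rectified), "rvec" (rotation vector, rad) and "tvec" (3), from world to camera coordinates, as OpenCV has them. Camera axes: x right, y down, z forward; pixel columns grow to the right and rows downward; lengths in m; the calibration is good to about 2 mm. A picture is of the moment at which its call begins. get_calibration takes no time and is no camera call.
- robot.close_job(): hands the job in; it is judged then, once.
Trained networks look in the newest picture that a camera, given by its name, has taken for a name from the list of things; names that differ only in an ending like _2 or _b are one class to them, and where a whole thing is asked for, a point or a joint stands for the part that bears it (a point fixed in the world has none). Each returns a list of dicts, best first, with "conf" (0 to 1); they miss things now and then, are a little off and sometimes report something else, mostly with a low value. They report only what shows in the picture. A call takes as long as a camera call. They do not tell look-alikes from the thing itself.
- vision.boxes_of(camera, target): "at" ([column, row] in pixels, amid what is visible of it).
The state is a dict: "t": time; "q": joint angles; "qvel": joint speeds; "tau": joint torques, N m; "eef_pos": TCP position; "eef_rot": TCP orientation; "wrist_force": force on the tool from outside, world axes, zero at the start; "wrist_torque": the same for the moment, N m; "width": finger opening in m; "grip_force": force on a finger pad.
Only numpy, scipy, OpenCV 4.12 (cv2) and the standard library are available. Lean on these libraries where they do the work, as an engineer would, in place of code of your own. Each camera call takes 0.05 s, during which the arm holds its last target. There are 200 camera calls.

## Working session

There is one attempt and no reset: what is moved stays moved. The work goes in short steps, Python scripts to look and compute and a tool call to move; the robot and the scene stay as the last step left them, time stands still between calls to the robot, and variables do not carry over. Pictures are saved under pics/ and viewed, at most 10 in all, crops included, and the job is handed in when it is done.

Besides the shell and the picture viewer there is one more tool, called after ">>>" as name(argument=value, ...) on one line, values as JSON. servo_tool: Moves the arm, as the interface text tells. Its arguments: {"type":"object","properties":{"increments":{"type":"array"},"hand":{"type":"number"}},"required":["increments"]}

```bash
ls; mkdir -p pics; cat > h.py <<'E'
import numpy as np, cv2
from scipy.spatial.transform import Rotation as R
from station import status, vision, robot
def cal(n):
    c=vision.get_calibration(n); return [np.array(c[k],float) for k in("mtx","dist_coeffs","rvec","tvec")]
def pix(n,P):
    m,d,r,t=cal(n); return cv2.projectPoints(np.array(P,float).reshape(-1,3),r,t,m,d)[0].reshape(-1,2)
def ray(n,uv):
    m,d,r,t=cal(n); x=cv2.undistortPoints(np.array([[uv]],float),m,d).ravel(); M=cv2.Rodrigues(r)[0]
    return -M.T@t.ravel(), M.T@np.array([x[0],x[1],1])
def onz(n,uv,z):
    o,v=ray(n,uv); return o+v*(z-o[2])/v[2]
def save(n,f):
    im=vision.get_image(n); cv2.imwrite(f"pics/{f}.png",im[...,::-1]); return im
E
python3 - <<'E'
from h import *
for n in("top","side"):
    save(n,n+"0"); print(n,ray(n,(320,200)))
    for t in("box","lid","lid_bar","weight","coaster","mug","vase","diffuser"):
        print(t,[(np.round(b["at"]),round(b["conf"],2)) for b in vision.boxes_of(n,t)])
print(status.state())
E
```

```text
pics
top (array([ 0.34164092, -0.01295778,  1.72540556]), array([ 0.1683456 , -0.01540916, -0.98564101]))
box [(array([262., 234.]), 0.65)]
lid [(array([264., 236.]), 0.57)]
lid_bar [(array([262., 237.]), 0.77)]
weight [(array([217., 228.]), 0.62), (array([220., 206.]), 0.43)]
coaster [(array([378., 219.]), 0.84)]
mug [(array([314., 160.]), 0.86)]
vase [(array([178., 223.]), 0.67)]
diffuser [(array([446., 242.]), 0.86)]
side (array([0.14828859, 0.65534292, 1.13962258]), array([ 0.36672932, -0.53121325, -0.76379641]))
box [(array([324., 287.]), 0.68)]
lid [(array([318., 284.]), 0.7), (array([370., 192.]), 0.44)]
lid_bar [(array([321., 284.]), 0.7), (array([303., 280.]), 0.34)]
weight [(array([304., 278.]), 0.71), (array([283., 338.]), 0.57)]
coaster [(array([371., 193.]), 0.72)]
mug [(array([276., 204.]), 0.84)]
vase [(array([234., 367.]), 0.71)]
diffuser [(array([437., 155.]), 0.81)]
{'t': 0.9, 'q': array([ 1.05651242e+00,  5.27488872e-01,  1.43269327e+00, -5.31999476e-05,
        1.18140097e+00, -1.78475970e-01]), 'qvel': array([-0.0008906 , -0.00073647, -0.00137602,  0.00203521, -0.00077647,
        0.00180225]), 'tau': array([ 3.97680433e-04, -4.42306030e+01, -1.78427714e+01, -3.08164244e-04,
        6.13791435e-04,  1.10731247e-05]), 'eef_pos': array([0.20591063, 0.59008384, 0.40471939]), 'eef_rot': array([ 5.24971352e-01,  3.09736957e+00, -1.21564258e-05]), 'wrist_force': array([-0.51059823,  0.11576853,  0.89305832]), 'wrist_torque': array([ 0.01163795, -0.03876923, -0.0164631 ]), 'grip_force': 0.0, 'width': 0.08537178394910054}
```

View pics/top0.png

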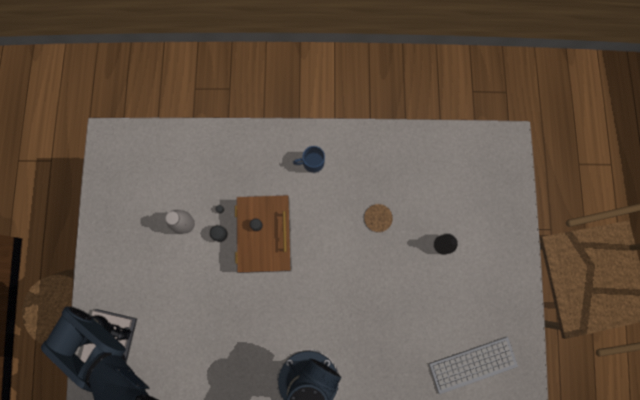

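View pics/side0.png

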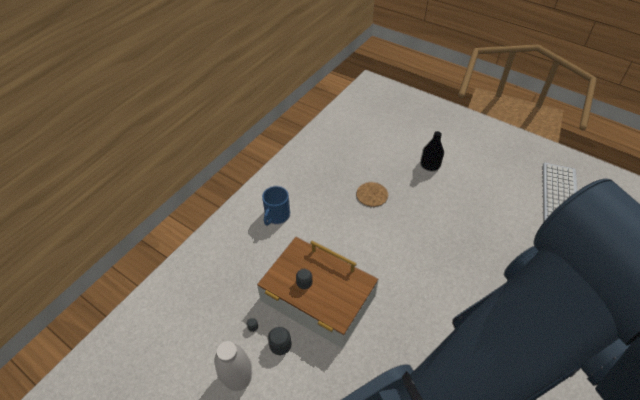

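```bash
python3 - <<'E'
from h import *
im=cv2.imread("pics/top0.png"); s=cv2.imread("pics/side0.png")
a=cv2.resize(im[180:290,165:305],None,fx=5,fy=5,interpolation=cv2.INTER_CUBIC)
a=cv2.convertScaleAbs(a,alpha=1.7,beta=15)
b=cv2.resize(s[230:360,220:390],None,fx=3.5,fy=3.5,interpolation=cv2.INTER_CUBIC)
b=cv2.convertScaleAbs(b,alpha=1.5,beta=15)
cv2.imwrite("pics/cropt.png",a); cv2.imwrite("pics/crops.png",b)
for uv,z in[((256,225),.12),((218,233),.05),((220,209),.03),((282,232),.125),((378,218),.006),((264,234),.09),((314,160),.05),((446,243),.07),((178,222),.1)]: print(uv,onz("top",uv,z).round(3))
for uv,z in[((304,278),.113),((280,340),.02),((252,325),.01),((333,257),.125),((372,194),.006)]: print(uv,onz("side",uv,z).round(3))
E
```

```text
(256, 225) [0.529 0.177 0.12 ]
(218, 233) [0.509 0.318 0.05 ]
(220, 209) [0.597 0.318 0.03 ]
(282, 232) [0.506 0.089 0.125]
(378, 218) [ 0.57  -0.25   0.006]
(264, 234) [0.502 0.152 0.09 ]
(314, 160) [ 0.774 -0.017  0.05 ]
(446, 243) [ 0.475 -0.478  0.07 ]
(178, 222) [0.54  0.447 0.1  ]
(304, 278) [0.529 0.179 0.113]
(280, 340) [0.509 0.318 0.02 ]
(252, 325) [0.597 0.323 0.01 ]
(333, 257) [0.498 0.091 0.125]
(372, 194) [ 0.567 -0.248  0.006]
```

View pics/cropt.png

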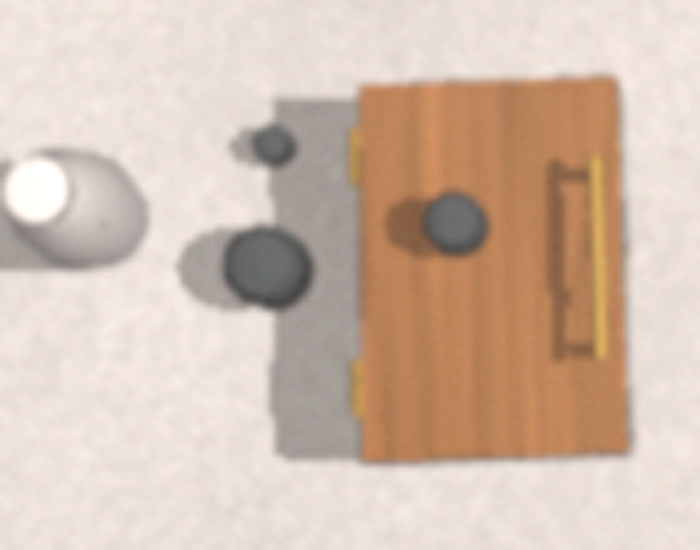

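View pics/crops.png

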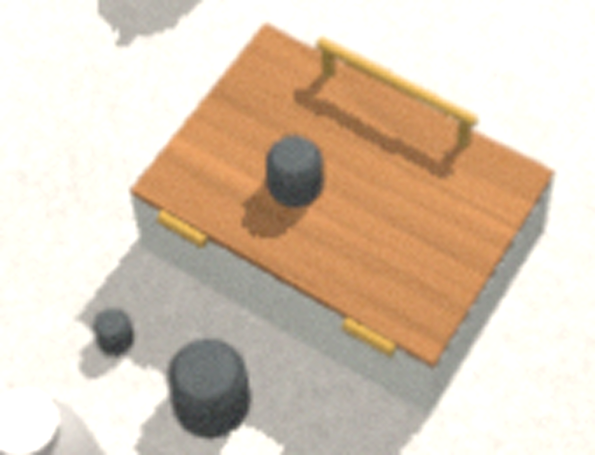

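```bash
python3 - <<'E'
from h import *
from scipy.optimize import least_squares
f=lambda p:(( (p[0]+.5)/5-.5+165),((p[1]+.5)/5-.5+180))
g=lambda p:(( (p[0]+.5)/3.5-.5+220),((p[1]+.5)/3.5-.5+230))
def local(q,pts):
    c,s=np.cos(q[2]),np.sin(q[2]); return [[q[0]+c*a-s*b,q[1]+s*a+c*b,z] for a,b,z in pts]
T=[(.09,.13,.09),(-.09,.13,.09),(-.09,-.13,.09),(.09,-.13,.09)]
ct=[f(p) for p in[(360,87),(616,78),(628,455),(362,462)]]
# +x of box = world +y; box +y = world -x
cs=[g(p) for p in[(132,190),(267,24),(553,174),(436,363)]]
o=lambda s:[(a,s*b,z) for a,b,z in T]
B=[(-.075,.055,.125),(-.075,-.055,.125)]
bt=[f(p) for p in[(597,155),(602,357)]]; bs=[g(p) for p in[(321,42),(473,121)]]
for nm,n,L in[("t",1,0),("s",0,1),("both",1,1)]:
    def res(q):
        r=[]
        if n: r+=[pix("top",local(q,o(-1)))-ct, pix("top",local(q,[(a,-b,z) for a,b,z in B]))-bt]
        if L: r+=[pix("side",local(q,o(-1)))-cs, pix("side",local(q,[(a,-b,z) for a,b,z in B]))-bs]
        return np.concatenate(r).ravel()
    r=least_squares(res,[.5,.15,np.pi/2]); print(nm,r.x.round(4),np.degrees(r.x[2]),np.abs(r.fun).max(),"bar",np.round(local(r.x,[(-.075,0,.125)]),4),"hinge",np.round(local(r.x,[(.09,0,.08)]),4))
# weight by both nets, near-top center in both
print("w top",onz("top",f((456,221)),.13),"side top",onz("side",g((297,152)),.136), onz("side",g((295,172)),.113))
# coaster by colour
for n in("top","side"):
    im=cv2.imread(f"pics/{n}0.png"); u,v=(378,218) if n=="top" else (372,194)
    h=cv2.cvtColor(im,cv2.COLOR_BGR2HSV); m=np.zeros(h.shape[:2],bool); m[v-22:v+22,u-25:u+25]=True
    m&=h[...,1]>70; ys,xs=np.nonzero(m); c=((xs.min()+xs.max())/2,(ys.min()+ys.max())/2); print(n,m.sum(),c,(xs.mean(),ys.mean()),onz(n,(xs.mean(),ys.mean()),.005))
print(R.from_rotvec(status.state()["eef_rot"]).as_matrix().round(3))
E
```

```text
t [0.5056 0.1561 1.6116] 92.34031946367513 4.286658666290123 bar [[0.5086 0.0812 0.125 ]] hinge [[0.5019 0.246  0.08  ]]
s [0.5019 0.1562 1.6124] 92.38280216559608 3.8061394788047664 bar [[0.505  0.0813 0.125 ]] hinge [[0.4981 0.2462 0.08  ]]
both [0.5033 0.1561 1.6121] 92.36847959446145 4.9423931402745325 bar [[0.5064 0.0811 0.125 ]] hinge [[0.4996 0.246  0.08  ]]
w top [0.53231557 0.1765596  0.13      ] side top [0.52751232 0.17742196 0.136     ] [0.52764137 0.18101467 0.113     ]
top 615 (np.float64(378.0), np.float64(217.5)) (np.float64(377.91219512195124), np.float64(217.6780487804878)) [ 0.57149359 -0.25002459  0.005     ]
side 600 (np.float64(371.5), np.float64(194.0)) (np.float64(371.7783333333333), np.float64(193.97666666666666)) [ 0.56822689 -0.24851784  0.005     ]
[[-0.944  0.33   0.   ]
 [ 0.33   0.944 -0.   ]
 [-0.     0.    -1.   ]]
```

Candidates for the weight in the top picture are the one on the lid at (256,225), a large one on the desk at (218,233) and a small one on the desk at (220,209). The crops show the one on the lid is the middle-sized and stands on the shut lid, so I choose that at (0.530, 0.178). The bar is at (284.5,231), which gives (0.506, 0.081), and the hinge is on the +y side. The coaster is at (378,218), which gives (0.570, -0.249).

>>> servo_tool(increments=[0,0,0,-0.9,0,0,0,-0.9,0,0,0,-0.9,0,0,0,-0.9,0,0,0,0], hand=1)

```text
t: 1.4
eef_pos: [0.2059, 0.5901, 0.4047]
eef_rot: [0.064, -3.141, -0.0]
wrist_force: [-0.6, -0.1, 0.1]
width: 0.0851
grip_force: 0.0
```

>>> servo_tool(increments=[-0.68,-0.95,0,0,-0.68,-0.95,0,0,-0.68,-0.95,0,0,-0.68,-0.95,0,0,-0.68,-0.95,0,0])

```text
t: 1.9
eef_pos: [0.3143, 0.4508, 0.4049]
eef_rot: [-0.062, 3.141, 0.0]
wrist_force: [0.9, 0.3, -0.5]
width: 0.0854
grip_force: 0.0
```

>>> servo_tool(increments=[-0.68,-0.95,0,0,-0.68,-0.95,0,0,-0.68,-0.95,0,0,-0.68,-0.95,0,0,-0.68,-0.95,0,0])

```text
t: 2.4
eef_pos: [0.4222, 0.3125, 0.4049]
eef_rot: [-0.061, 3.14, 0.0]
wrist_force: [-0.0, 0.3, -0.6]
width: 0.0849
grip_force: 0.0
```

>>> servo_tool(increments=[-0.68,-0.95,0,0,-0.68,-0.95,0,0,-0.68,-0.95,0,0,-0.68,-0.95,0,0,0,0,0,0])

```text
t: 2.9
eef_pos: [0.5106, 0.2003, 0.405]
eef_rot: [-0.054, 3.138, -0.001]
wrist_force: [0.4, 0.6, 0.2]
width: 0.0851
grip_force: 0.0
```

```bash
cat >> h.py <<'E'
def to(x,y,z,yaw=None):
    s=status.state(); M=R.from_rotvec(s["eef_rot"]).as_matrix(); d=M.T@(np.array([x,y,z])-s["eef_pos"])/.03
    print("t",s["t"],"pos",s["eef_pos"].round(4),"w",round(s["width"],4),"F",s["wrist_force"].round(2),"yang",np.degrees(np.arctan2(M[1,1],M[0,1])).round(2),"units",d.round(2))
E
python3 -c "
from h import *
to(.530,.178,.270)"
```

```text
t 2.9 pos [0.5106 0.2003 0.405 ] w 0.0851 F [0.42 0.61 0.21] yang 91.98 units [-0.61 -0.76  4.5 ]
```

>>> servo_tool(increments=[-0.3,-0.4,0.5,0,-0.3,-0.35,0.5,0,0,0,0,0,0,0,0,0])

```text
t: 3.3
eef_pos: [0.5264, 0.1817, 0.3741]
eef_rot: [0.063, -3.139, -0.0]
wrist_force: [1.1, 0.2, 0.7]
width: 0.0852
grip_force: 0.0
```

```bash
python3 - <<'E'
from h import *
to(.530,.178,.270)
a=save("top","t1"); b=save("side","s1")
z=cv2.resize(a[170:290,170:330],(533,400),interpolation=cv2.INTER_CUBIC); y=cv2.resize(b[190:350,230:400],(425,400),interpolation=cv2.INTER_CUBIC)
cv2.imwrite("pics/c1.png",cv2.convertScaleAbs(cv2.resize(np.hstack([z,y]),(800,334))[...,::-1],alpha=1.5,beta=10))
E
```

```text
t 3.3 pos [0.5264 0.1817 0.3741] w 0.0852 F [1.06 0.21 0.73] yang 92.31 units [-0.12 -0.13  3.47]
```

View pics/c1.png

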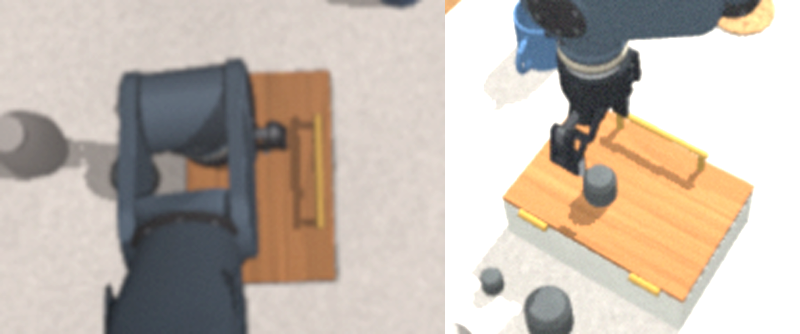

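The gripper hangs right above the weight, with its fingers on either side of it along y, and the way down is clear.

>>> servo_tool(increments=[-0.12,-0.13,0.8,0,0,0,0.8,0,0,0,0.7,0,0,0,0.6,0,0,0,0.4,0])

```text
t: 3.9
eef_pos: [0.5299, 0.1784, 0.2751]
eef_rot: [0.066, -3.14, -0.0]
wrist_force: [0.4, 0.9, 0.5]
width: 0.0852
grip_force: 0.0
```

>>> servo_tool(increments=[0,0,0,0,0,0,0,0])

```text
t: 4.1
eef_pos: [0.5305, 0.1781, 0.2763]
eef_rot: [-0.065, 3.14, 0.0]
wrist_force: [0.9, 0.3, 0.9]
width: 0.0854
grip_force: 0.0
```

```bash
python3 -c "
from h import *
to(.530,.178,.270)"
```

```text
t 4.1 pos [0.5305 0.1781 0.2763] w 0.0854 F [0.89 0.31 0.86] yang 92.39 units [ 0.02 -0.    0.21]
```

>>> servo_tool(increments=[0,0,0.2,0,0,0,0,0])

```text
t: 4.3
eef_pos: [0.5304, 0.1777, 0.27]
eef_rot: [-0.065, 3.14, 0.0]
wrist_force: [-0.2, 0.1, 0.2]
width: 0.085
grip_force: 0.0
```

>>> servo_tool(increments=[0,0,0,0,0,0,0,0,0,0,0,0,0,0,0,0,0,0,0,0], hand=-1)

```text
t: 4.8
eef_pos: [0.5305, 0.1778, 0.2704]
eef_rot: [-0.064, 3.14, 0.001]
wrist_force: [-1.1, 1.1, 5.7]
width: 0.0408
grip_force: 60.5
```

>>> servo_tool(increments=[0,0,0,0,0,0,0,0,0,0,0,0,0,0,0,0,0,0,0,0])

```text
t: 5.3
eef_pos: [0.5305, 0.1779, 0.2704]
eef_rot: [-0.064, 3.14, 0.001]
wrist_force: [-1.1, 1.0, 5.7]
width: 0.0405
grip_force: 60.6
```

```bash
python3 -c "
from h import *
to(.530,.178,.270)"
```

```text
t 5.3 pos [0.5305 0.1779 0.2704] w 0.0405 F [-1.14  1.02  5.72] yang 92.35 units [0.02 0.01 0.01]
```

>>> servo_tool(increments=[0,0,-0.3,0,0,0,-0.5,0,0,0,-0.9,0,0,0,-0.9,0,0,0,-0.5,0])

```text
t: 5.8
eef_pos: [0.5304, 0.1776, 0.3642]
eef_rot: [-0.065, 3.14, -0.0]
wrist_force: [1.0, 0.6, -4.6]
width: 0.0403
grip_force: 61.5
```

>>> servo_tool(increments=[0,0,0,0,0,0,0,0])

```text
t: 6.0
eef_pos: [0.5298, 0.1775, 0.362]
eef_rot: [0.065, -3.139, 0.001]
wrist_force: [-1.1, -0.4, -3.8]
width: 0.04
grip_force: 61.4
```

```bash
python3 - <<'E'
from h import *
to(.570,-.249,.30)
for n in("top","side"):
    save(n,n+"2"); print(n,[(np.round(b["at"]),round(b["conf"],2)) for b in vision.boxes_of(n,"weight")])
print(pix("side",[.5305,.178,.206]),pix("top",[.5305,.178,.206]))
E
```

```text
t 6.0 pos [0.5298 0.1775 0.362 ] w 0.04 F [-1.14 -0.39 -3.84] yang 92.36 units [ -0.76 -14.26   2.07]
top [(array([209., 230.]), 0.56), (array([314., 160.]), 0.55)]
side [(array([250., 327.]), 0.69), (array([282., 340.]), 0.58), (array([308., 261.]), 0.48)]
[[302.41024132 257.33227531]] [[252.57501438 221.51470551]]
```

>>> servo_tool(increments=[-0.05,-0.5,0,0,-0.05,-0.9,0,0,-0.05,-0.95,0,0,-0.05,-0.95,0,0,-0.05,-0.95,0,0])

```text
t: 6.7
eef_pos: [0.5431, 0.0486, 0.3622]
eef_rot: [0.065, -3.14, 0.001]
wrist_force: [1.4, -0.1, -4.3]
width: 0.0404
grip_force: 61.5
```

>>> servo_tool(increments=[-0.05,-0.95,0,0,-0.05,-0.95,0,0,-0.05,-0.95,0,0,-0.05,-0.95,0,0,-0.05,-0.95,0,0])

```text
t: 7.2
eef_pos: [0.5561, -0.0936, 0.3622]
eef_rot: [0.064, -3.14, 0.0]
wrist_force: [-0.5, -0.7, -4.8]
width: 0.0403
grip_force: 61.5
```

>>> servo_tool(increments=[-0.05,-0.95,0,0,-0.05,-0.95,0,0,-0.05,-0.95,0,0,-0.05,-0.9,0,0,-0.05,-0.5,0,0])

```text
t: 7.7
eef_pos: [0.5689, -0.2217, 0.3621]
eef_rot: [0.061, -3.141, 0.001]
wrist_force: [0.5, -0.6, -3.5]
width: 0.0405
grip_force: 61.5
```

>>> servo_tool(increments=[0,0,0,0,0,0,0,0])

```text
t: 7.9
eef_pos: [0.5687, -0.2183, 0.3621]
eef_rot: [0.063, -3.139, -0.003]
wrist_force: [-0.3, 0.7, -4.5]
width: 0.0402
grip_force: 61.6
```

```bash
python3 - <<'E'
from h import *
to(.570,-.249,.187)
for n in("top","side"):
    save(n,n+"3"); print(n,[(np.round(b["at"]),round(b["conf"],2)) for b in vision.boxes_of(n,"weight")])
p=status.state()["eef_pos"]; print(pix("side",p-[0,0,.156]),pix("top",p-[0,0,.156]))
a=cv2.imread("pics/side3.png")[110:250,270:470]; cv2.imwrite("pics/c3.png",cv2.convertScaleAbs(cv2.resize(a,(800,560),interpolation=cv2.INTER_CUBIC),alpha=1.6,beta=15))
E
```

```text
t 7.9 pos [ 0.5687 -0.2183  0.3621] w 0.0402 F [-0.35  0.68 -4.47] yang 92.31 units [-0.01 -1.03  5.84]
top [(array([216., 234.]), 0.6)]
side [(array([280., 341.]), 0.79), (array([251., 326.]), 0.56)]
[[371.56466062 154.70700001]] [[376.20396416 210.08886535]]
```

View pics/c3.png

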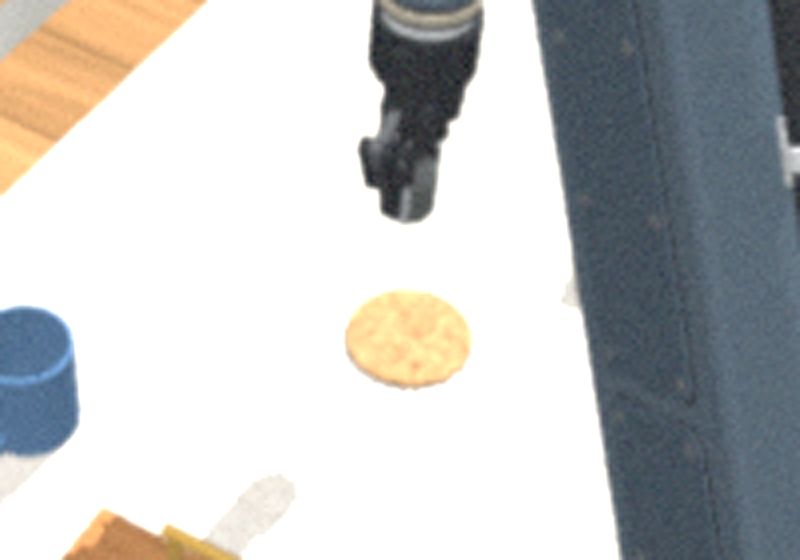

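The weight hangs upright in the gripper, its foot at about (372,164), a little short of the coaster at (372,194) in y.

>>> servo_tool(increments=[0,-0.5,0,0,0,-0.5,0.3,0,0,0,0.9,0,0,0,0.9,0,0,0,0.9,0])

```text
t: 8.6
eef_pos: [0.5705, -0.2501, 0.2714]
eef_rot: [-0.063, 3.14, -0.002]
wrist_force: [-0.4, 0.3, -4.1]
width: 0.04
grip_force: 61.6
```

>>> servo_tool(increments=[0,0,0.9,0,0,0,0.7,0,0,0,0.5,0,0,0,0.3,0,0,0,0,0])

```text
t: 9.1
eef_pos: [0.5702, -0.2489, 0.1994]
eef_rot: [0.064, -3.139, -0.002]
wrist_force: [0.3, -1.2, -3.4]
width: 0.04
grip_force: 61.6
```

>>> servo_tool(increments=[0,0,0,0,0,0,0,0])

```text
t: 9.3
eef_pos: [0.571, -0.2489, 0.202]
eef_rot: [-0.065, 3.139, -0.002]
wrist_force: [0.5, -0.0, -3.5]
width: 0.0399
grip_force: 61.6
```

```bash
python3 -c "
from h import *
to(.570,-.249,.1864)"
```

```text
t 9.3 pos [ 0.571  -0.2489  0.202 ] w 0.0399 F [ 0.46 -0.04 -3.49] yang 92.36 units [ 0.03 -0.    0.52]
```

>>> servo_tool(increments=[0,0,0.2,0,0,0,0.15,0,0,0,0,0,0,0,0,0])

```text
t: 9.7
eef_pos: [0.5704, -0.2484, 0.19]
eef_rot: [0.065, -3.141, -0.0]
wrist_force: [0.3, -0.0, -4.4]
width: 0.0404
grip_force: 61.6
```

>>> servo_tool(increments=[0,0,0.07,0,0,0,0,0,0,0,0,0])

```text
t: 10.0
eef_pos: [0.5705, -0.2485, 0.1881]
eef_rot: [0.065, -3.141, -0.0]
wrist_force: [-1.1, -0.2, -3.5]
width: 0.0402
grip_force: 61.6
```

>>> servo_tool(increments=[0,0,0.05,0,0,0,0,0,0,0,0,0])

```text
t: 10.3
eef_pos: [0.5704, -0.2485, 0.1866]
eef_rot: [0.065, -3.141, -0.0]
wrist_force: [0.0, -0.9, -4.2]
width: 0.0405
grip_force: 61.7
```

>>> servo_tool(increments=[0,0,0.04,0,0,0,0,0,0,0,0,0])

```text
t: 10.6
eef_pos: [0.5704, -0.2485, 0.1864]
eef_rot: [-0.065, 3.141, -0.0]
wrist_force: [-3.2, 1.3, 6.1]
width: 0.0404
grip_force: 62.6
```

>>> servo_tool(increments=[0,0,0.04,0,0,0,0,0,0,0,0,0])

```text
t: 10.9
eef_pos: [0.5704, -0.2485, 0.1864]
eef_rot: [-0.065, 3.141, -0.001]
wrist_force: [-4.2, 2.1, 12.8]
width: 0.0401
grip_force: 63.5
```

Contact with the coaster came at the predicted height. I'll ease off a little and release.

>>> servo_tool(increments=[0,0,-0.05,0,0,0,0,0])

```text
t: 11.1
eef_pos: [0.5705, -0.2485, 0.1864]
eef_rot: [-0.065, 3.141, -0.0]
wrist_force: [-2.9, 0.8, 7.4]
width: 0.0403
grip_force: 62.7
```

>>> servo_tool(increments=[0,0,0,0,0,0,0,0,0,0,0,0,0,0,0,0,0,0,0,0], hand=1)

```text
t: 11.6
eef_pos: [0.5705, -0.2485, 0.1855]
eef_rot: [-0.065, 3.141, -0.0]
wrist_force: [-0.1, -0.2, 0.2]
width: 0.085
grip_force: 0.0
```

>>> servo_tool(increments=[0,0,0,0,0,0,-0.2,0,0,0,-0.4,0,0,0,-0.6,0,0,0,-0.9,0])

```text
t: 12.1
eef_pos: [0.5701, -0.2483, 0.2491]
eef_rot: [0.065, -3.139, -0.002]
wrist_force: [-0.0, -0.2, -0.1]
width: 0.0853
grip_force: 0.0
```

>>> servo_tool(increments=[0,0,-0.9,0,0,0,-0.9,0,0,0,-0.9,0,0,0,0,0,0,0,0,0])

```text
t: 12.6
eef_pos: [0.5704, -0.2484, 0.3311]
eef_rot: [-0.065, 3.139, -0.002]
wrist_force: [-0.1, 0.3, -0.4]
width: 0.0855
grip_force: 0.0
```

```bash
python3 - <<'E'
from h import *
to(.5065,.081,.34)
for n in("top","side"):
    save(n,n+"4"); print(n,[(np.round(b["at"]),round(b["conf"],2)) for b in vision.boxes_of(n,"weight")])
a=cv2.imread("pics/side4.png")[130:250,300:440]; cv2.imwrite("pics/c4.png",cv2.convertScaleAbs(cv2.resize(a,(630,540),interpolation=cv2.INTER_CUBIC),alpha=1.5,beta=10))
E
```

```text
t 12.6 pos [ 0.5704 -0.2484  0.3311] w 0.0855 F [-0.09  0.29 -0.37] yang 92.36 units [ 1.67 11.06 -0.31]
top [(array([219., 232.]), 0.78)]
side [(array([371., 192.]), 0.75), (array([283., 342.]), 0.74)]
```

View pics/c4.png

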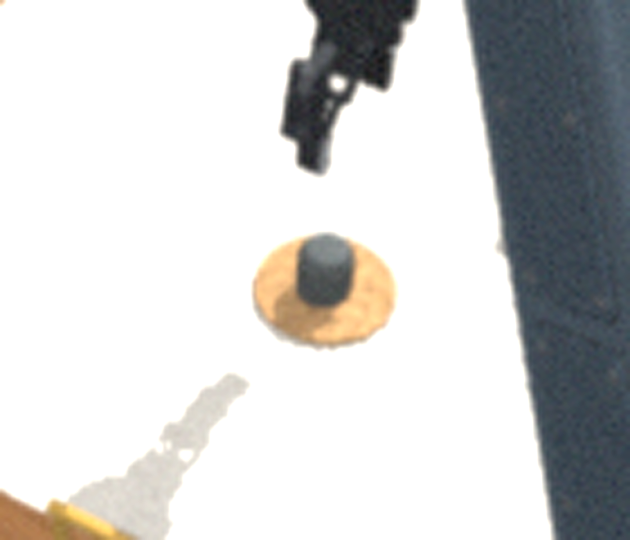

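The weight stands upright in the middle of the coaster at (371,192), with the gripper clear of it. Next is the bar.

>>> servo_tool(increments=[0.1,0.6,-0.3,0,0.15,0.95,0,0,0.15,0.95,0,0,0.15,0.95,0,0,0.15,0.95,0,0])

```text
t: 13.3
eef_pos: [0.5431, -0.1153, 0.3387]
eef_rot: [0.065, -3.14, -0.002]
wrist_force: [0.5, -0.0, -0.8]
width: 0.0855
grip_force: 0.0
```

>>> servo_tool(increments=[0.15,0.95,0,0,0.15,0.95,0,0,0.15,0.95,0,0,0.15,0.95,0,0,0.15,0.95,0,0])

```text
t: 13.8
eef_pos: [0.5145, 0.0261, 0.3387]
eef_rot: [0.065, -3.14, -0.001]
wrist_force: [-0.1, 1.1, -0.5]
width: 0.0853
grip_force: 0.0
```

>>> servo_tool(increments=[0.2,0.95,0,0,0.1,0.6,0,0,0,0.3,0,0,0,0,0,0,0,0,0,0])

```text
t: 14.3
eef_pos: [0.5045, 0.079, 0.3388]
eef_rot: [-0.065, 3.141, -0.001]
wrist_force: [-0.1, 0.7, -1.0]
width: 0.085
grip_force: 0.0
```

```bash
python3 -c "
from h import *
to(.5065,.081,.280)"
```

```text
t 14.3 pos [0.5045 0.079  0.3388] w 0.085 F [-0.15  0.67 -1.04] yang 92.39 units [-0.07  0.07  1.96]
```

>>> servo_tool(increments=[0,0.07,0.7,0,0,0,0.6,0,0,0,0.4,0,0,0,0.2,0,0,0,0,0])

```text
t: 14.8
eef_pos: [0.5044, 0.0806, 0.281]
eef_rot: [0.063, -3.139, -0.0]
wrist_force: [0.7, -0.2, -0.8]
width: 0.0856
grip_force: 0.0
```

>>> servo_tool(increments=[0,0,0,0,0,0,0,0,0,0,0,0,0,0,0,0,0,0,0,0], hand=-1)

```text
t: 15.3
eef_pos: [0.5044, 0.0812, 0.282]
eef_rot: [-0.065, 3.14, -0.0]
wrist_force: [0.4, -0.7, -0.5]
width: 0.012
grip_force: 0.0
```

>>> servo_tool(increments=[0,0,0,0,0,0,0,0,0,0,0,0,0,0,0,0,0,0,0,0])

```text
t: 15.8
eef_pos: [0.5044, 0.0812, 0.2821]
eef_rot: [-0.065, 3.14, 0.0]
wrist_force: [-0.9, 2.6, 6.2]
width: 0.0081
grip_force: 58.5
```

```bash
python3 -c "
from h import *
to(.5065,.081,.280)"
```

```text
t 15.8 pos [0.5044 0.0812 0.2821] w 0.0081 F [-0.86  2.57  6.21] yang 92.35 units [-0.07 -0.01  0.07]
```

>>> servo_tool(increments=[0,0.09,-0.29,0,0,0.1,-0.28,0,0,0.12,-0.28,0,0,0.13,-0.26,0,0,0.14,-0.26,0])

```text
t: 16.3
eef_pos: [0.5037, 0.0984, 0.3237]
eef_rot: [-0.066, 3.141, -0.002]
wrist_force: [0.8, -3.6, -1.7]
width: 0.0079
grip_force: 58.4
```

```bash
python3 -c "
from h import *
to(.5044,.0985,.3233)"
```

```text
t 16.3 pos [0.5037 0.0984 0.3237] w 0.0079 F [ 0.8  -3.57 -1.68] yang 92.4 units [-0.02  0.    0.01]
```

Tracking is good and forces are small, so I'll continue along the arc.

>>> servo_tool(increments=[0,0.16,-0.25,0,0,0.17,-0.25,0,0,0.18,-0.23,0,0,0.19,-0.23,0,0,0.21,-0.22,0])

```text
t: 16.8
eef_pos: [0.5025, 0.1253, 0.3595]
eef_rot: [-0.066, 3.14, -0.005]
wrist_force: [0.6, -6.4, -0.2]
width: 0.0078
grip_force: 58.4
```

>>> servo_tool(increments=[0,0.22,-0.2,0,0,0.23,-0.19,0,0,0.24,-0.18,0,0,0.24,-0.17,0,0,0.26,-0.15,0])

```text
t: 17.3
eef_pos: [0.501, 0.1603, 0.3876]
eef_rot: [-0.067, 3.139, -0.009]
wrist_force: [-0.7, -10.6, 10.2]
width: 0.0076
grip_force: 58.7
```

>>> servo_tool(increments=[0,0,0,0,0,0,0,0,0,0,0,0,0,0,0,0,0,0,0,0])

```text
t: 17.8
eef_pos: [0.501, 0.1602, 0.3876]
eef_rot: [-0.067, 3.139, -0.008]
wrist_force: [-0.6, -9.4, 9.9]
width: 0.0078
grip_force: 59.1
```

```bash
python3 - <<'E'
from h import *
to(.5044,.1614,.3855)
a=save("top","t5")[150:300,150:450]; b=save("side","s5")[130:370,200:440]
z=np.hstack([cv2.resize(a,(500,250)),cv2.resize(b,(250,250))]); z=cv2.resize(z,(800,267))
cv2.imwrite("pics/c5.png",cv2.convertScaleAbs(z[...,::-1],alpha=1.5,beta=10))
E
```

```text
t 17.8 pos [0.501  0.1602 0.3876] w 0.0078 F [-0.56 -9.37  9.93] yang 92.45 units [-0.12  0.04  0.07]
```

View pics/c5.png

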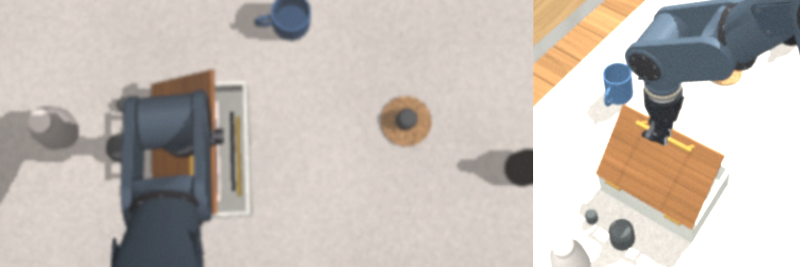

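The top view shows the lid about half open with its free edge over the box, the weight centred on the coaster, and the mug, vase and diffuser where they were. The tool's path gives a lid angle of about 45 degrees, and the hold is steady.

```bash
python3 -c "
from h import *
print(robot.close_job())"
```

```text
the job is handed in; nothing more can be done
None
```

The paperweight stands upright in the middle of the coaster, and I handed the job in with the gripper still holding the lid by its bar at about 45 degrees; the hand-in returned no verdict.

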